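# Shim the rocking manipulator stand

### The job

The instrument on the cream base plate rocks because one of its four feet is too short. Without picking anything up, push the wooden wedge along the bench, thin end first, under that short foot until the rocking stops: the opposite foot comes down firmly on the bench and the plate sits level, not jacked up too far. Leave the wedge there, do not shove the instrument across the bench, leave the other things alone and move the hand clear.

Things in the scene. Friction and masses are not known exactly. Their poses are not given: they have to be found in the camera images.
- instrument: Loose, 2.2 kg: cream plate 126 x 146 mm, top 34 mm up, round corner ears (19 mm radius, 9 mm steel screw heads), barrel and turret to 0.13 m. Origin mid-plate at the undersides of its 3 equal feet; z = plate normal. Starts leaning 4.5 deg onto the short foot. Feet at own (x, y) mm: short (60, -70), opposite (-60, 70), others (-60, -70), (60, 70). It rocks about the line through the others.
- short_foot: Bare steel ball foot (its rubber cap is lost), slippery, 14 mm radius, under the ear nearest the wedge. Origin at the ball's lowest point; with the plate level that is 7 mm above the bench. At the start it rests on the bench with about 4 N; its round side lets the wedge's thin end get under with a few newtons of push. Axes as the instrument's; the wedge should enter roughly along +y.
- opposite_foot: Rubber ball foot, 14 mm radius, diagonally opposite the short foot. Origin at the ball's lowest point. At the start it hangs about 7 mm above the bench; it comes down as the wedge lifts the short foot. Axes as the instrument's.
- wedge: Loose wooden wedge, 60 g, 120 mm long, 46 wide; ramp from 1.5 mm at the thin end to an upright tail 18 mm tall. Origin mid-underside; +x to the thin end (60 mm off), tail 60 mm behind. Thin end 40-100 mm short of the foot, not quite in line. Ramp is 7 mm high 40 mm from the thin end: with the foot there the opposite one comes down and the push rises from 3 to 6-10 N; 15 mm more is too far.
- bottle: Bystander: amber glass jar with white cap, 48 mm diameter, 85 mm tall, standing close to the left (+y) side of the instrument; origin under its centre. Leave alone.
- dish: Bystander: shallow white dish, 90 mm diameter, 16 mm tall, beyond the instrument; origin under its centre. Leave alone.
- screwdriver: Bystander: screwdriver lying on the bench to the right of the work, about 0.2 m long along its x; origin under its middle. Leave alone.
- glove_box: Bystander: blue carton 120 x 230 x 70 mm to the left of the instrument; origin under its centre. Leave alone.
Things that resemble listed ones, but are neither listed nor needed, are in the scene too. What is meant by the wedge is not black, and is the smaller of those in its own colour.

How it is judged (in metres and radians):
At the end, for the whole second after the job is handed in: The wedge carries the short foot (over 0.8 N), the opposite foot stands on the bench and bears (over 0.5 N), the plate is level within 0.02 rad, the wedge lies flat and everything is at rest (contact force between wedge and short_foot above 0.8 N and contact force between opposite_foot and anything else above 0.5 N and height (world z) of opposite_foot below 0.002 m and angle between instrument's own z axis and vertical below 0.02 rad and angle between wedge's own z axis and vertical below 0.04 rad and linear speed of wedge below 0.01 m/s and angular speed of instrument below 0.03 rad/s); the robot touches nothing.
It fails at once if the wedge is lifted off the bench (height (world z) of wedge above 0.012 m).
It fails at once if the instrument is lifted or tipped (height (world z) of instrument above 0.015 m or angle between instrument's own z axis and vertical above 0.15 rad).
It fails at once if the instrument is shoved more than 25 mm (distance of instrument from where it was at the start of the episode above 0.025 m).
It fails at once if the bottle, dish, screwdriver or glove box is disturbed (moved over 15 mm) (distance of any of bottle, dish, screwdriver, glove_box from where it was at the start of the episode above 0.015 m).
It also fails if it takes over 48 s, if anything falls off the work surface, if the arm or the gripper's body presses on something with over 40 N, if the wrist force passes 120 N, or if a joint passes its speed limit or range.

### The arm

A 6-joint arm with a two-finger parallel gripper is mounted at the origin on the work surface. World frame = base frame: x ahead of the robot, y to its left, z up, the work surface at z = 0. Lengths are in mm, angles in rad, forces in N, time in s.
With the tool pointing down it reaches from about 250 to 800 mm from the base axis. Payload 3.9 kg.
Tool frame: the origin (TCP) lies at the very end of the fingers, on their centre line; the grasp point (between the pads) lies 19 mm behind it; z points along the fingers, x is the direction in which the jaws open and shut, and the axes are right-handed (so a half turn about z gives the same grasp; the last joint's range is limited). The gripper opens to 85 mm and grips with 20 to 120 N. Pads are 22 mm wide; open, the fingers measure 114 mm over their backs; the gripper's body (76 mm by 85 mm) begins 54 mm behind the grasp point. The pads swing forward as they close: fully open they stand 13 mm farther back than shut.
Start: joints at [-1.301, 0.26, -0.138, 1.173, 0, 1.571], TCP at [139.928, -505.999, 231.304] pointing down, gripper open.
Joint ranges: [-2.78, 2.78], [-0.83, 1.72], [-1.28, 1.37], [-1.9, 2.12], [-1.57, 1.48], [-3.14, 3.14]. Speed limits (rad/s): [2.57, 2.57, 3.14, 3.14, 3.14, 3.14].

### API

Orientations are given as a rotation vector (axis times angle).
In Python, from cell import r gives the robot as it stands.
- The arm moves only by the tool apply_moves, never from a script. Its argument "increments" is a list of rows, each an object with "fingers": the opening, from 0 (shut) to 1 (fully open); "slide": the shift along the tool's x, y, z in cm, a list of three; "turn": the turn about the tool's z in degrees. In form: [{"fingers": fingers, "slide": [dx, dy, dz], "turn": turn}, ...]. A call has exactly 10 rows; each row shifts and turns the pose as measured when the row begins, along the tool's axes as they then stand; what a row does not reach is not made up. A row lasts 1/10 s, in which the tool goes at most 50 mm and 8.59 degrees, less where a joint would pass 70% of its speed; a pose out of reach is approached as far as the arm can. A call with a gripper value outside its range is refused whole. The fingers move at their own pace and stop on an object; "squeeze" is the grip in N (left out, the last holds). Time passes only in rows, so rows that do not move let the fingers close, or fill a call up. It gives the time, the measured TCP pose, the force and the opening at its end, in the units of the state.
- r.read_state(): the state, without advancing time (a new reading comes with each control period).
- r.read_camera(name): name is "scene" or "side" or "wrist"; returns a dict with "image" (400x640x3 uint8, blue, green, red), "z_map" (400x640 float32, mm along the optical axis (not along the pixel's ray), 0 where there is no reading), "fov_y" (degrees; the focal length in pixels is half the picture's height over the tangent of half this angle, whatever the lens; pixels are square), "cx", "cy" (the principal point, pixels), "R" (3x3) and "t" (3): a world point X has camera coordinates R X + t. Camera axes: x right, y down, z forward; pixel columns grow to the right and rows downward; lengths in mm; the calibration is good to about 2 mm. A picture is of the moment at which its call begins.
- r.close_job(): hands the job in, once; it reports no verdict.
The state is a dict: "clock": time; "joint_positions": joint angles; "dq": joint speeds; "joint_torque": joint torques, N m; "position": TCP position; "orientation": TCP orientation; "contact_force": force on the tool from outside, world axes, zero at the start; "moment": the same for the moment, N m; "gripper_width": opening from 0.0 (shut) to 1.0 (fully open).
Only numpy, scipy, OpenCV 4.12 (cv2) and the standard library are available. Lean on these libraries where they do the work, as an engineer would, in place of code of your own. Each camera call takes 0.05 s, during which the arm holds its last target. There are 200 camera calls.

## Working session

There is one attempt and no reset: what is moved stays moved. The work goes in short steps, Python scripts to look and compute and a tool call to move; the robot and the scene stay as the last step left them, time stands still between calls to the robot, and variables do not carry over. Pictures are saved under pics/ and viewed, about 8 in all and at most 12, crops included, and the job is handed in when it is done.

Besides the shell and the picture viewer there is one more tool, called after ">>>" as name(argument=value, ...), one argument or row to a line, values as JSON. apply_moves: Moves the arm, as the interface text tells. Its arguments: {"type":"object","properties":{"increments":{"type":"array"},"squeeze":{"type":"number"}},"required":["increments"]}

```bash
ls; mkdir -p pics
cat > h.py <<'E'
import numpy as np, cv2
from cell import r
from scipy.spatial.transform import Rotation as Ro
def cam(n):
    c=r.read_camera(n); c['f']=200/np.tan(np.radians(c['fov_y'])/2); c['R']=np.array(c['R']); c['t']=np.array(c['t']); return c
def pts(c):
    z=c['z_map']; v,u=np.mgrid[:400,:640]
    P=np.stack([(u-c['cx'])/c['f']*z,(v-c['cy'])/c['f']*z,z],-1)
    return (P-c['t'])@c['R']
def ray(c,u,v,h):
    d=np.array([(u-c['cx'])/c['f'],(v-c['cy'])/c['f'],1])@c['R']; o=-c['t']@c['R']
    return o+d*(h-o[2])/d[2]
def proj(c,X):
    q=c['R']@np.array(X)+c['t']; return q[:2]/q[2]*c['f']+[c['cx'],c['cy']]
def st():
    s=r.read_state(); print(s['clock'],np.round(s['position'],1),np.round(s['orientation'],3),np.round(s['contact_force'],2),s['gripper_width']); return s
E
python3 - <<'E'
from h import *
s=st(); print(Ro.from_rotvec(s['orientation']).as_matrix().round(2))
for n in ['scene','side']:
    c=cam(n); cv2.imwrite(f'pics/{n}0.png',c['image']); np.savez(f'{n}0.npz',**c)
    print(n,c['f'],(-c['t']@c['R']).round())
E
```

```text
pics
0.0 [ 139.7 -505.4  230.5] [-2.499e+00  1.902e+00  2.000e-03] [-0.1  -0.69 -0.49] 1.0018188470400196
[[ 0.27 -0.96 -0.  ]
 [-0.96 -0.27  0.  ]
 [-0.   -0.   -1.  ]]
scene 395.3617980373434 [1191.  291. 1048.]
side 419.6999131205943 [235. 966. 717.]
```

View pics/scene0.png

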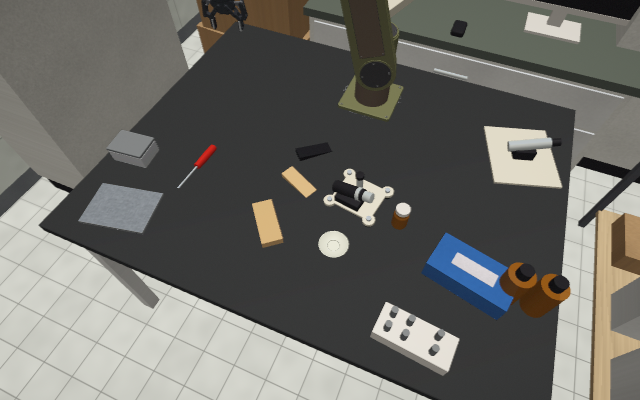

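View pics/side0.png

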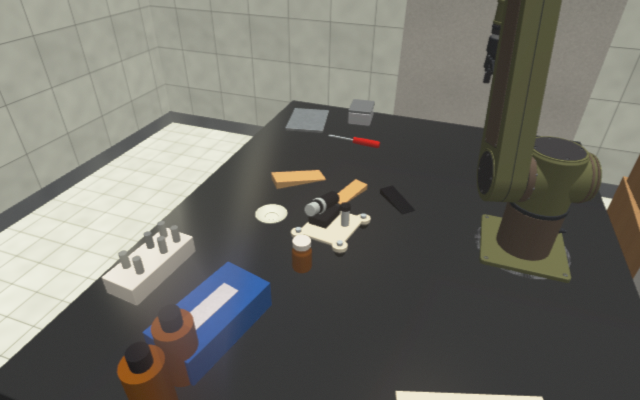

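The scene view shows three wedge-like things: a small wooden one at (299,181), a larger wooden one at (267,222) and a black one at (313,151). By the description I want the small wooden one at (299,181). The side view shows it at (350,193). The ear nearest it in the scene view is at (330,200).

```bash
cat > m.py <<'E'
from h import *
for n in ['scene','side']:
    c=dict(np.load(f'{n}0.npz')); P=pts(c); im=c['image']; hsv=cv2.cvtColor(im,cv2.COLOR_BGR2HSV)
    w=cv2.inRange(hsv,(8,70,120),(25,200,255))
    w=w&np.uint8((P[...,2]<40)&(P[...,2]>-15)&(P[...,0]>200)&(P[...,0]<800))*255
    k,l,s,ce=cv2.connectedComponentsWithStats(w)
    for i in range(1,k):
        if s[i,4]<80: continue
        q=P[l==i]; R=cv2.minAreaRect(np.float32(q[:,:2])); print(n,'wood',ce[i].round(),s[i,4],np.round(R[0],1),np.round(R[1],1),round(R[2],1),np.percentile(q[:,2],[2,50,98]).round(1))
        b=cv2.boxPoints(R)
        for p in b:
            near=q[np.argsort(np.hypot(*(q[:,:2]-p).T))[:8]]; print('   corner',p.round(1),near[:,2].mean().round(1))
    # cream plate + ears
    m=(hsv[...,1]<70)&(hsv[...,2]>150)&(P[...,2]>15)&(P[...,2]<50)&(P[...,0]>300)&(P[...,0]<650)&(abs(P[...,1])<220)
    m=np.uint8(m)*255
    k,l,s,ce=cv2.connectedComponentsWithStats(m)
    for i in range(1,k):
        if s[i,4]<60: continue
        q=P[l==i]; R=cv2.minAreaRect(np.float32(q[:,:2])); print(n,'cream',ce[i].round(),s[i,4],np.round(R[0],1),np.round(R[1],1),round(R[2],1),cv2.boxPoints(R).round(0).tolist())
    x0,y0=(250,120) if n=='scene' else (250,150)
    cv2.imwrite(f'pics/{n}crop.png',cv2.resize(im[y0:y0+130,x0:x0+180],None,fx=4.4,fy=4.4,interpolation=cv2.INTER_CUBIC))
E
python3 m.py
```

```text
scene wood [299. 181.] 473 [487.7 -89.6] [135.4  56.2] 63.3 [ 0.   9.3 19.9]
   corner [ 432.2 -137.5] 12.4
   corner [ 482.4 -162.7] 15.5
   corner [543.2 -41.7] 2.0
   corner [493.  -16.5] 2.4
scene wood [267. 221.] 911 [ 667.5 -110.2] [168.9  66.8] 39.6 [ 0.6 14.2 26.3]
   corner [ 581.1 -138.3] 2.9
   corner [ 623.7 -189.8] 3.8
   corner [753.8 -82.1] 25.9
   corner [711.2 -30.6] 24.6
scene cream [350. 177.] 160 [430.9  69.3] [78.4 39. ] 23.7 [[387.0, 71.0], [403.0, 36.0], [475.0, 67.0], [459.0, 103.0]]
scene cream [365. 202.] 821 [484.8 119.9] [178.  157.6] 80.0 [[392.0, 46.0], [547.0, 19.0], [578.0, 194.0], [423.0, 221.0]]
side wood [296. 177.] 683 [ 669.8 -117.4] [170.1 106.3] 30.3 [ 0.5 12.1 25.1]
   corner [ 569.6 -114.4] 3.6
   corner [ 623.2 -206.2] 2.4
   corner [ 770.1 -120.5] 8.7
   corner [716.5 -28.6] 17.9
side wood [351. 190.] 385 [487.7 -97.6] [151.9  63.1] 72.4 [ 0.2  9.8 18.8]
   corner [ 434.7 -160.4] 11.5
   corner [ 494.9 -179.5] 4.7
   corner [540.7 -34.7] 3.0
   corner [480.6 -15.7] 4.2
side cream [333. 230.] 1174 [482.8 120. ] [178.7 158.1] 79.7 [[389.0, 46.0], [545.0, 18.0], [576.0, 194.0], [421.0, 222.0]]
```

View pics/scenecrop.png

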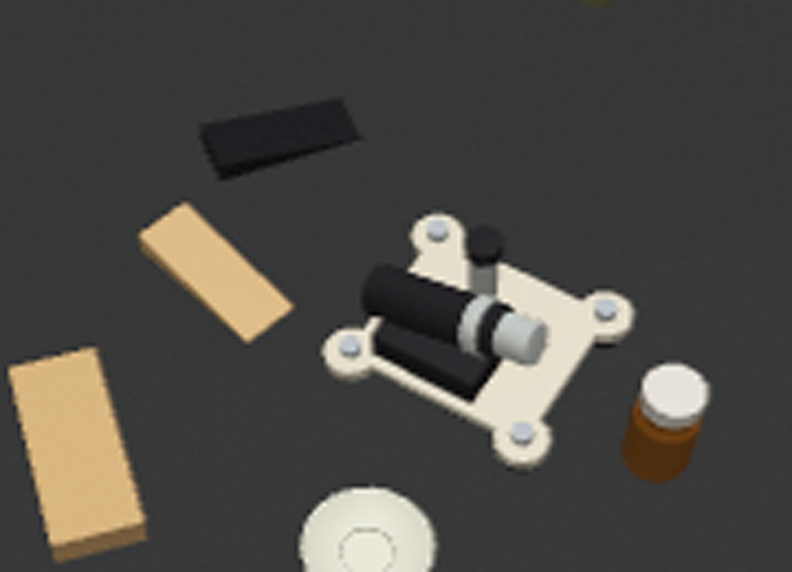

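The crop shows the wedge's thin end at crop (293,307)–(248,341) and its tail top at (139,237)–(185,204), so it points at the ear with the screw at (350,346). The larger wood lies at lower left and the black one at the top, which confirms the choice. Now I'll cast rays.

```bash
python3 - <<'E'
from h import *
c=dict(np.load('scene0.npz')); g=lambda u,v,h: ray(c,250+(u+.5)/4.4-.5,120+(v+.5)/4.4-.5,h)[:2]
S,O,A,B=g(350,344,30),g(605,309,44),g(437,230,37),g(522,432,37)
print('ears short,opp,A,B',*[x.round(1) for x in (S,O,A,B)], 'sides',[np.linalg.norm(x).round(1) for x in (S-A,S-B,O-A,O-B)])
t1,t2,b1,b2=g(293,307,1.5),g(248,341,1.5),g(139,237,18),g(185,204,18)
T=(t1+t2)/2;K=(b1+b2)/2
print('thin',T,'tail',K,'len',np.linalg.norm(T-K),np.linalg.norm(t1-t2),np.linalg.norm(b1-b2))
print('wedge yaw',np.degrees(np.arctan2(*(T-K)[::-1])))
# instrument: S=(60,-70),O=(-60,70), which of A,B is (60,70)?
for n,X in (('A',A),('B',B)): print(n,np.linalg.norm(S-X))
E
python3 - <<'E'
# side view refinement: screws and wedge via masks
import sys; sys.path.insert(0,'.')
E
cp pics/sidecrop.png /dev/null
```

```text
ears short,opp,A,B [526.7  39.4] [436. 199.] [410.4  61.3] [553.  177.5] sides [np.float64(118.3), np.float64(140.7), np.float64(140.0), np.float64(118.9)]
thin [514.32304387 -28.49831837] tail [ 469.09483355 -137.93275126] len 118.41235625009571 45.081268625669196 46.23375931612665
wedge yaw 67.54515761950866
A 118.3059341750765
B 140.66674275500472
```

View pics/sidecrop.png

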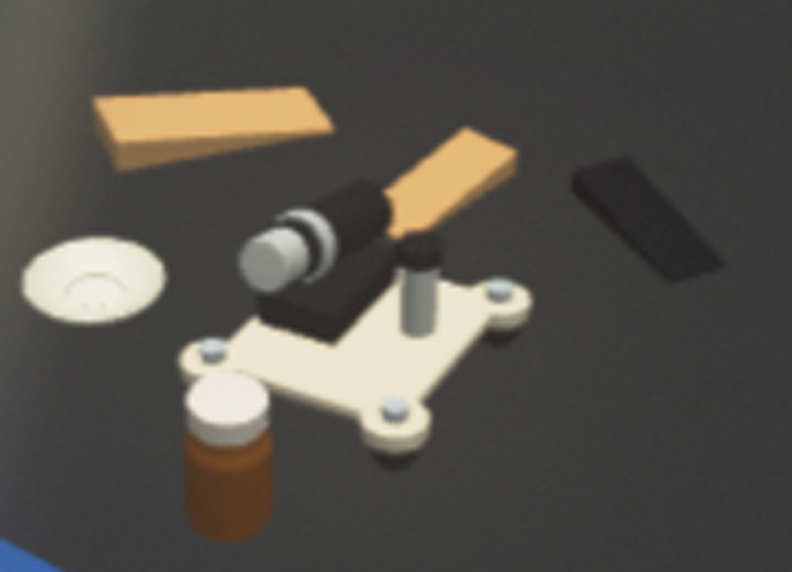

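>>> apply_moves(
  increments=[
    {"fingers": 0.25,"slide": [0,0,0],"turn": -6},
    {"fingers": 0.25,"slide": [0,0,0],"turn": -6},
    {"fingers": 0.25,"slide": [0,0,0],"turn": -6},
    {"fingers": 0.25,"slide": [0,0,0],"turn": -6},
    {"fingers": 0.25,"slide": [0,0,0],"turn": -6},
    {"fingers": 0.25,"slide": [0,0,0],"turn": -6},
    {"fingers": 0.25,"slide": [0,0,0],"turn": -6},
    {"fingers": 0.25,"slide": [0,0,0],"turn": -6},
    {"fingers": 0.25,"slide": [0,0,0],"turn": -4},
    {"fingers": 0.25,"slide": [0,0,0],"turn": 0},
  ],
  squeeze=30,
)

```text
clock: 1.1
position: [138.7, -501.3, 225.3]
orientation: [-3.08, 0.554, 0.009]
contact_force: [-0.3, 0.4, -0.9]
gripper_width: 0.251
```

```bash
cat > go.py <<'E'
# usage: go.py x y z yaw(push heading deg): slide (cm, tool axes) and turn (deg) still to go
import sys; from h import *
s=st(); M=Ro.from_rotvec(s['orientation']).as_matrix()
x,y,z,yaw=map(float,sys.argv[1:5])
d=M.T@(np.array([x,y,z])-s['position']); h=np.degrees(np.arctan2(-M[1,1],-M[0,1]))
print('heading',h.round(2),'slide cm',(d/10).round(2),'turn',-(yaw-h).__round__(2),'joints',np.round(s['joint_positions'],2))
E
python3 go.py 461 -157 120 67.5
python3 - <<'E'
from h import *
c=dict(np.load('scene0.npz'))
for u,v in [(200,126),(344,98),(360,138),(220,180)]: print('black',ray(c,250+u/4.4,120+v/4.4,5)[:2].round())
for u,v in [(385,270),(365,290)]: print('barrel',ray(c,250+u/4.4,120+v/4.4,80)[:2].round())
E
```

```text
1.1 [ 138.7 -501.3  225.3] [-3.08   0.554  0.009] [-0.26  0.36 -0.89] 0.25089485421640145
heading 69.61 slide cm [ 18.31 -43.38  10.87] turn 2.11 joints [-1.3   0.26 -0.15  1.17  0.    0.63]
black [ 362. -156.]
black [289. -62.]
black [323. -34.]
black [ 407. -118.]
barrel [492.  52.]
barrel [514.  46.]
```

>>> apply_moves(
  increments=[
    {"fingers": 0.25,"slide": [1.8,-4.3,0.3],"turn": 0.2},
    {"fingers": 0.25,"slide": [1.8,-4.3,0.3],"turn": 0.2},
    {"fingers": 0.25,"slide": [1.8,-4.3,0.3],"turn": 0.2},
    {"fingers": 0.25,"slide": [1.8,-4.3,0.3],"turn": 0.2},
    {"fingers": 0.25,"slide": [1.8,-4.3,0.3],"turn": 0.2},
    {"fingers": 0.25,"slide": [1.8,-4.3,0.3],"turn": 0.2},
    {"fingers": 0.25,"slide": [1.8,-4.3,0.3],"turn": 0.2},
    {"fingers": 0.25,"slide": [1.8,-4.3,0.3],"turn": 0.2},
    {"fingers": 0.25,"slide": [1.8,-4.3,0.3],"turn": 0.2},
    {"fingers": 0.25,"slide": [0,0,0],"turn": 0},
  ],
)

```text
clock: 2.1
position: [442.7, -193.1, 197.7]
orientation: [-3.064, 0.642, 0.007]
contact_force: [-0.6, -0.3, -0.7]
gripper_width: 0.252
```

```bash
python3 go.py 461 -157 60 67.5
```

```text
2.1 [ 442.7 -193.1  197.7] [-3.064  0.642  0.007] [-0.59 -0.32 -0.67] 0.2517142179470571
heading 66.32 slide cm [ 0.33 -3.9  13.81] turn -1.18 joints [-0.42  0.21 -0.29  1.07  0.01  1.57]
```

>>> apply_moves(
  increments=[
    {"fingers": 0.25,"slide": [0.05,-0.5,1.8],"turn": -0.3},
    {"fingers": 0.25,"slide": [0.05,-0.5,1.8],"turn": -0.3},
    {"fingers": 0.25,"slide": [0.05,-0.5,1.8],"turn": -0.3},
    {"fingers": 0.25,"slide": [0.05,-0.5,1.8],"turn": -0.3},
    {"fingers": 0.25,"slide": [0.05,-0.5,1.8],"turn": 0},
    {"fingers": 0.25,"slide": [0.05,-0.5,1.8],"turn": 0},
    {"fingers": 0.25,"slide": [0.05,-0.5,1.8],"turn": 0},
    {"fingers": 0.25,"slide": [0,0,1],"turn": 0},
    {"fingers": 0.25,"slide": [0,0,0.5],"turn": 0},
    {"fingers": 0.25,"slide": [0,0,0],"turn": 0},
  ],
)

```text
clock: 3.1
position: [456.5, -162.3, 51.6]
orientation: [-3.07, 0.628, 0.012]
contact_force: [0.6, -0.6, 0.4]
gripper_width: 0.253
```

```bash
python3 go.py 461 -157 6 67.5
python3 - <<'E'
from h import *
c=cam('wrist'); cv2.imwrite('pics/wrist1.png',c['image']); np.savez('wrist1.npz',**c); print((-c['t']@c['R']).round())
E
```

```text
3.1 [ 456.5 -162.3   51.6] [-3.07   0.628  0.012] [ 0.63 -0.56  0.41] 0.25291333229423074
heading 66.86 slide cm [ 0.25 -0.64  4.56] turn -0.64 joints [-0.35  0.35 -0.53  0.7   0.01  1.63]
[487. -96. 195.]
```

View pics/wrist1.png

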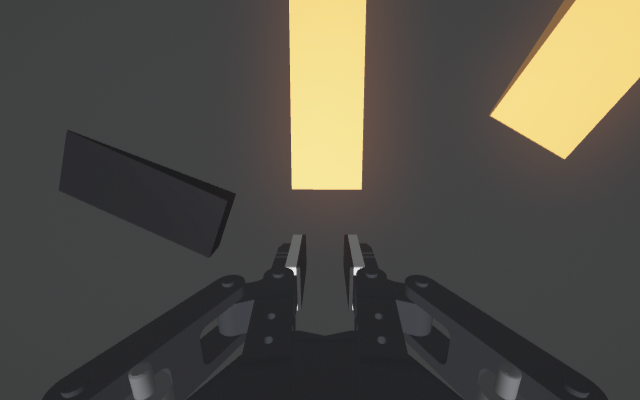

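The wrist view shows the wedge tail edge at (292–362,189), and the fingers are centred on it at column 326. The black piece is off to the left and the big wood off to the right, so both are clear.

Run:
```python
from h import *
c=dict(np.load('wrist1.npz'))
a,b=ray(c,292,189,18),ray(c,362,189.5,18); m=(a+b)/2
print(a.round(1),b.round(1),'mid',m.round(1),np.linalg.norm(a-b).round(1),'heading',np.degrees(np.arctan2(*(b-a)[1::-1]))+90)
```

```text
[ 447.1 -130.1   18. ] [ 489.5 -148.5   18. ] mid [ 468.3 -139.3   18. ] 46.2 heading 66.4974923387312
```

>>> apply_moves(
  increments=[
    {"fingers": 0.25,"slide": [0,0,0.9],"turn": 0},
    {"fingers": 0.25,"slide": [0,0,0.9],"turn": 0},
    {"fingers": 0.25,"slide": [0,0,0.9],"turn": 0},
    {"fingers": 0.25,"slide": [0,0,0.9],"turn": 0},
    {"fingers": 0.25,"slide": [0,0,0.6],"turn": 0},
    {"fingers": 0.25,"slide": [0,0,0.3],"turn": 0},
    {"fingers": 0.25,"slide": [0,0,0],"turn": 0},
    {"fingers": 0.25,"slide": [0,0,0],"turn": 0},
    {"fingers": 0.25,"slide": [0,0,0],"turn": 0},
    {"fingers": 0.25,"slide": [0,0,0],"turn": 0},
  ],
)

```text
clock: 4.15
position: [458.5, -163.2, 5.0]
orientation: [-3.071, 0.63, 0.005]
contact_force: [-1.3, -0.3, 0.1]
gripper_width: 0.252
```

```bash
python3 go.py 492 -85 6 76
```

```text
4.15 [ 458.5 -163.2    5. ] [-3.071  0.63   0.005] [-1.27 -0.3   0.1 ] 0.2521960455823912
heading 66.8 slide cm [ 0.   -8.51 -0.05] turn -9.2 joints [-0.35  0.41 -0.58  0.58  0.01  1.63]
```

>>> apply_moves(
  increments=[
    {"fingers": 0.25,"slide": [0,-0.6,0],"turn": 0},
    {"fingers": 0.25,"slide": [0,-0.6,0],"turn": 0},
    {"fingers": 0.25,"slide": [0,-0.6,0],"turn": 0},
    {"fingers": 0.25,"slide": [0,-0.6,0],"turn": -0.7},
    {"fingers": 0.25,"slide": [0,-0.6,0],"turn": -0.7},
    {"fingers": 0.25,"slide": [0,-0.6,0],"turn": -0.7},
    {"fingers": 0.25,"slide": [0,-0.6,0],"turn": -0.7},
    {"fingers": 0.25,"slide": [0,-0.6,0],"turn": -0.7},
    {"fingers": 0.25,"slide": [0,-0.6,0],"turn": -0.7},
    {"fingers": 0.25,"slide": [0,0,0],"turn": 0},
  ],
)

```text
clock: 5.15
position: [481.4, -108.2, 6.1]
orientation: [-3.094, 0.505, 0.001]
contact_force: [0.7, -0.5, 1.1]
gripper_width: 0.252
```

```bash
python3 go.py 493.7 -85.6 6 76
```

```text
5.15 [ 481.4 -108.2    6.1] [-3.094e+00  5.050e-01  1.000e-03] [ 0.66 -0.5   1.14] 0.2518199976418036
heading 71.45 slide cm [ 0.45 -2.53  0.03] turn -4.55 joints [-0.23  0.42 -0.57  0.58  0.01  1.67]
```

>>> apply_moves(
  increments=[
    {"fingers": 0.25,"slide": [0.05,-0.3,0],"turn": -0.6},
    {"fingers": 0.25,"slide": [0.05,-0.3,0],"turn": -0.6},
    {"fingers": 0.25,"slide": [0.05,-0.3,0],"turn": -0.6},
    {"fingers": 0.25,"slide": [0.05,-0.3,0],"turn": -0.6},
    {"fingers": 0.25,"slide": [0.05,-0.3,0],"turn": -0.6},
    {"fingers": 0.25,"slide": [0.05,-0.3,0],"turn": -0.6},
    {"fingers": 0.25,"slide": [0.05,-0.3,0],"turn": -0.6},
    {"fingers": 0.25,"slide": [0,0,0],"turn": 0},
    {"fingers": 0.25,"slide": [0,0,0],"turn": 0},
    {"fingers": 0.25,"slide": [0,0,0],"turn": 0},
  ],
)

```text
clock: 6.15
position: [491.3, -88.4, 6.3]
orientation: [-3.113, 0.383, 0.001]
contact_force: [-0.4, -0.2, 0.8]
gripper_width: 0.251
```

```bash
python3 go.py 503.4 -46.8 6 76
python3 - <<'E'
from h import *
c=cam('wrist'); np.savez('w2.npz',**c); d=cam('scene'); np.savez('s2.npz',**d)
a=cv2.resize(c['image'],(640,400)); b=cv2.resize(d['image'][140:240,250:410],(640,400),interpolation=cv2.INTER_CUBIC)
cv2.imwrite('pics/2.png',cv2.resize(np.vstack([a,b]),(480,600)))
E
```

```text
6.15 [491.3 -88.4   6.3] [-3.113e+00  3.830e-01  1.000e-03] [-0.42 -0.2   0.81] 0.2513268873889489
heading 75.98 slide cm [ 0.16 -4.33  0.05] turn -0.02 joints [-0.18  0.43 -0.55  0.59  0.01  1.63]
```

View pics/2.png

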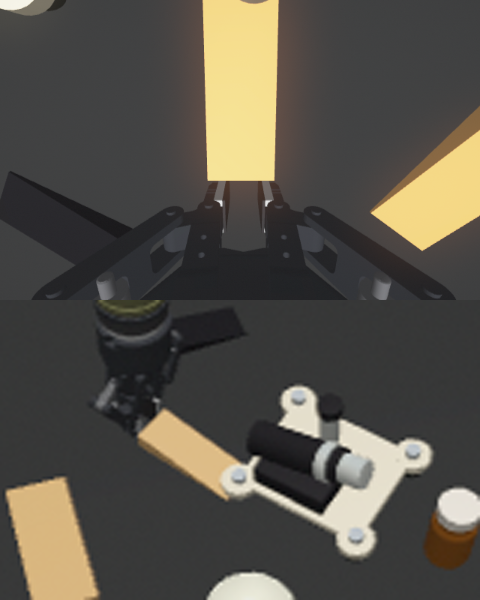

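The wedge is flush with the fingers, with its tail at (207–275,180) in the top panel. Its thin end is at the short ear. The next step is to check the lateral offset and foot distance.

Run:
```python
from h import *
c=dict(np.load('w2.npz')); hsv=cv2.cvtColor(c['image'],cv2.COLOR_BGR2HSV)
a,b=ray(c,207*4/3,180*4/3,18),ray(c,275*4/3,180*4/3,18); m=((a+b)/2)[:2]; n=(b-a)[:2]; L=np.linalg.norm(n); h=np.array([-n[1],n[0]])/L
print('tail',m.round(1),L.round(1),'heading',np.degrees(np.arctan2(h[1],h[0])).round(1))
F=np.array([525.5,41.5]); print('foot ahead of tail',((F-m)@h).round(1),'right',((F-m)@n/L).round(1))
d=dict(np.load('s2.npz'));k=4
S=ray(d,250+(237*4/3)/4,140+((476-300)*4/3)/4,30); print('short screw now',S.round(1))
```

```text
tail [492.7 -77.9] 47.1 heading 75.9
foot ahead of tail 123.8 right 2.8
short screw now [529.9  40.2  30. ]
```

>>> apply_moves(
  increments=[
    {"fingers": 0.25,"slide": [0.02,-0.3,0],"turn": 0},
    {"fingers": 0.25,"slide": [0.02,-0.3,0],"turn": 0},
    {"fingers": 0.25,"slide": [0.02,-0.3,0],"turn": 0},
    {"fingers": 0.25,"slide": [0.02,-0.3,0],"turn": 0},
    {"fingers": 0.25,"slide": [0.02,-0.3,0],"turn": 0},
    {"fingers": 0.25,"slide": [0.02,-0.3,0],"turn": 0},
    {"fingers": 0.25,"slide": [0.02,-0.3,0],"turn": 0},
    {"fingers": 0.25,"slide": [0.02,-0.3,0],"turn": 0},
    {"fingers": 0.25,"slide": [0.02,-0.3,0],"turn": 0},
    {"fingers": 0.25,"slide": [0.02,-0.3,0],"turn": 0},
  ],
)

```text
clock: 7.25
position: [500.2, -59.4, 6.3]
orientation: [-3.117, 0.386, 0.004]
contact_force: [-0.2, -2.9, -0.1]
gripper_width: 0.254
```

```bash
python3 go.py 503.4 -46.8 6 76
python3 - <<'E'
from h import *
d=cam('scene'); np.savez('s3.npz',**d);e=cam('side'); np.savez('e3.npz',**e)
b=cv2.resize(d['image'][140:240,250:410],(640,400),interpolation=cv2.INTER_CUBIC)
a=cv2.resize(e['image'][170:270,250:410],(640,400),interpolation=cv2.INTER_CUBIC)
cv2.imwrite('pics/3.png',cv2.resize(np.vstack([a,b]),(480,600)))
E
```

```text
7.25 [500.2 -59.4   6.3] [-3.117  0.386  0.004] [-0.18 -2.91 -0.15] 0.25371748426567475
heading 75.89 slide cm [ 0.01 -1.3   0.03] turn -0.11 joints [-0.12  0.43 -0.54  0.6   0.    1.7 ]
```

View pics/3.png

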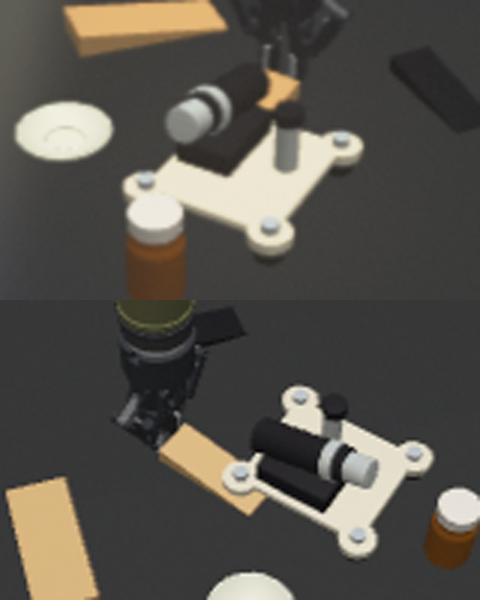

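The wedge is under the short ear ((240,472) in the lower panel), and the push is about 3 N as expected. I'll push on in small steps, using force and a depth plane-fit of the plate's tilt.

>>> apply_moves(
  increments=[
    {"fingers": 0.25,"slide": [0,-0.2,0],"turn": 0},
    {"fingers": 0.25,"slide": [0,-0.2,0],"turn": 0},
    {"fingers": 0.25,"slide": [0,-0.2,0],"turn": 0},
    {"fingers": 0.25,"slide": [0,-0.2,0],"turn": 0},
    {"fingers": 0.25,"slide": [0,-0.2,0],"turn": 0},
    {"fingers": 0.25,"slide": [0,0,0],"turn": 0},
    {"fingers": 0.25,"slide": [0,0,0],"turn": 0},
    {"fingers": 0.25,"slide": [0,0,0],"turn": 0},
    {"fingers": 0.25,"slide": [0,0,0],"turn": 0},
    {"fingers": 0.25,"slide": [0,0,0],"turn": 0},
  ],
)

```text
clock: 8.35
position: [503.0, -48.4, 6.2]
orientation: [-3.116, 0.385, 0.003]
contact_force: [-1.3, -1.5, 1.0]
gripper_width: 0.247
```

```bash
cat > tilt.py <<'E'
from h import *
def tilt(c):
    P=pts(c); hsv=cv2.cvtColor(c['image'],cv2.COLOR_BGR2HSV)
    m=(hsv[...,1]<70)&(hsv[...,2]>150)&(P[...,2]>20)&(P[...,2]<50)&(P[...,0]>380)&(P[...,0]<600)&(abs(P[...,1]-120)<110)
    q=P[cv2.erode(np.uint8(m),np.ones((3,3)))>0]
    for _ in range(5):
        A=np.c_[q[:,:2]-[483,120],np.ones(len(q))]; x=np.linalg.lstsq(A,q[:,2],rcond=None)[0]; e=q[:,2]-A@x
        q=q[abs(e)<max(1.5,2*e.std())]
    # bench reference
    b=(hsv[...,2]<75)&(abs(P[...,2])<8)&(P[...,0]>300)&(P[...,0]<750)&(abs(P[...,1]-100)<250)
    B=P[b]; y=np.linalg.lstsq(np.c_[B[:,:2]-[483,120],np.ones(len(B))],B[:,2],rcond=None)[0]
    s=x-y; u=np.array([.497,-.868]) # towards the short foot
    return 'tilt to short %.4f across %.4f height %.1f n%d'%(-s[:2]@u,s[0]*.868+s[1]*.497,s[2],len(q))
if __name__=='__main__':
    import sys
    for n in ['scene','side']:
        if len(sys.argv)>1: print(n,'start',tilt(dict(np.load(f'{n}0.npz'))))
        print(n,'now',tilt(cam(n)))
    st()
E
python3 tilt.py 1;  python3 go.py 503.4 -46.8 6 76
```

```text
scene start tilt to short 0.0727 across -0.0108 height 33.5 n439
scene now tilt to short 0.0045 across -0.0034 height 33.5 n375
side start tilt to short 0.0793 across -0.0120 height 33.3 n709
side now tilt to short 0.0045 across -0.0001 height 33.5 n746
8.45 [503.  -48.4   6.2] [-3.116e+00  3.850e-01  3.000e-03] [-0.2  -1.76 -0.25] 0.2465198935569857
8.45 [503.  -48.4   6.2] [-3.116e+00  3.850e-01  3.000e-03] [-0.2  -1.76 -0.25] 0.2465198935569857
heading 75.91 slide cm [ 0.   -0.16  0.02] turn -0.09 joints [-0.1   0.44 -0.54  0.6   0.    1.72]
```

>>> apply_moves(
  increments=[
    {"fingers": 0.25,"slide": [0,0,0],"turn": 0},
    {"fingers": 0.25,"slide": [0,0,0],"turn": 0},
    {"fingers": 0.25,"slide": [0,0,0],"turn": 0},
    {"fingers": 0.25,"slide": [0,0,0],"turn": 0},
    {"fingers": 0.25,"slide": [0,0,0],"turn": 0},
    {"fingers": 0.25,"slide": [0,0,0],"turn": 0},
    {"fingers": 0.25,"slide": [0,-0.1,0],"turn": 0},
    {"fingers": 0.25,"slide": [0,-0.1,0],"turn": 0},
    {"fingers": 0.25,"slide": [0,-0.1,0],"turn": 0},
    {"fingers": 0.25,"slide": [0,-0.1,0],"turn": 0},
  ],
)

```text
clock: 9.45
position: [503.6, -45.6, 6.2]
orientation: [3.116, -0.387, -0.004]
contact_force: [-0.9, -4.1, 0.8]
gripper_width: 0.246
```

```bash
python3 tilt.py
```

```text
scene now tilt to short -0.0019 across 0.0032 height 33.7 n397
side now tilt to short 0.0052 across 0.0011 height 33.4 n751
9.55 [503.7 -45.4   6.2] [ 3.117 -0.386 -0.004] [-1.07 -3.86  0.61] 0.2499532524127527
```

>>> apply_moves(
  increments=[
    {"fingers": 0.25,"slide": [0,0,0],"turn": 0},
    {"fingers": 0.25,"slide": [0,0,0],"turn": 0},
    {"fingers": 0.25,"slide": [0,0,0],"turn": 0},
    {"fingers": 0.25,"slide": [0,0,0],"turn": 0},
    {"fingers": 0.25,"slide": [0,0,0],"turn": 0},
    {"fingers": 0.25,"slide": [0,0,0],"turn": 0},
    {"fingers": 0.25,"slide": [0,-0.1,0],"turn": 0},
    {"fingers": 0.25,"slide": [0,-0.1,0],"turn": 0},
    {"fingers": 0.25,"slide": [0,-0.1,0],"turn": 0},
    {"fingers": 0.25,"slide": [0,-0.1,0],"turn": 0},
  ],
)

```text
clock: 10.55
position: [504.0, -43.6, 6.3]
orientation: [3.111, -0.388, -0.005]
contact_force: [-2.5, -6.3, 1.7]
gripper_width: 0.251
```

```bash
python3 tilt.py
```

```text
scene now tilt to short -0.0029 across 0.0010 height 33.8 n385
side now tilt to short 0.0016 across 0.0011 height 33.6 n767
10.65 [504.1 -43.4   6.3] [ 3.112 -0.388 -0.005] [-1.68 -5.02  2.37] 0.25188744086357845
```

>>> apply_moves(
  increments=[
    {"fingers": 0.25,"slide": [0,0,0],"turn": 0},
    {"fingers": 0.25,"slide": [0,0,0],"turn": 0},
    {"fingers": 0.25,"slide": [0,0,0],"turn": 0},
    {"fingers": 0.25,"slide": [0,0,0],"turn": 0},
    {"fingers": 0.25,"slide": [0,0,0],"turn": 0},
    {"fingers": 0.25,"slide": [0,0,0],"turn": 0},
    {"fingers": 0.25,"slide": [0,-0.12,0],"turn": 0},
    {"fingers": 0.25,"slide": [0,-0.12,0],"turn": 0},
    {"fingers": 0.25,"slide": [0,-0.12,0],"turn": 0},
    {"fingers": 0.25,"slide": [0,-0.12,0],"turn": 0},
  ],
)

```text
clock: 11.65
position: [504.3, -42.0, 6.4]
orientation: [3.103, -0.39, -0.006]
contact_force: [-1.5, -6.9, 2.6]
gripper_width: 0.247
```

```bash
python3 tilt.py
```

```text
scene now tilt to short -0.0084 across 0.0067 height 33.9 n378
side now tilt to short 0.0031 across -0.0010 height 33.7 n773
11.75 [504.4 -41.8   6.4] [ 3.104 -0.389 -0.006] [-1.63 -6.11  1.25] 0.2515416061607238
```

>>> apply_moves(
  increments=[
    {"fingers": 0.25,"slide": [0,0.3,0],"turn": 0},
    {"fingers": 0.25,"slide": [0,0.5,0],"turn": 0},
    {"fingers": 0.25,"slide": [0,0.8,0],"turn": 0},
    {"fingers": 0.25,"slide": [0,1,0],"turn": 0},
    {"fingers": 0.25,"slide": [0,1,-0.5],"turn": 0},
    {"fingers": 0.25,"slide": [0,0.5,-2],"turn": 0},
    {"fingers": 0.25,"slide": [0,0.5,-2.5],"turn": 0},
    {"fingers": 0.25,"slide": [0,0.5,-2.5],"turn": 0},
    {"fingers": 0.25,"slide": [0,0.5,-2.5],"turn": 0},
    {"fingers": 0.25,"slide": [0,0,0],"turn": 0},
  ],
)

```text
clock: 12.75
position: [489.0, -98.8, 110.9]
orientation: [3.113, -0.392, -0.008]
contact_force: [0.5, -0.2, 0.4]
gripper_width: 0.247
```

```bash
python3 tilt.py; python3 tilt.py
python3 - <<'E'
from h import *
c=cam('wrist'); np.savez('w4.npz',**c)
d=cam('scene'); np.savez('s4.npz',**d)
e=cam('side')
a=cv2.resize(c['image'],(640,400)); b=cv2.resize(d['image'][140:240,250:410],(640,400),interpolation=cv2.INTER_CUBIC)
cv2.imwrite('pics/4.png',cv2.resize(np.vstack([a,b]),(480,600)))
E
```

```text
scene now tilt to short -0.0063 across 0.0023 height 33.8 n372
side now tilt to short 0.0017 across 0.0010 height 33.7 n747
12.85 [487.  -97.8 108. ] [ 3.114 -0.391 -0.016] [ 0.36 -0.18 -0.02] 0.24309977767992674
scene now tilt to short -0.0059 across 0.0014 height 33.9 n392
side now tilt to short 0.0008 across -0.0007 height 33.6 n788
12.95 [485.8 -97.1 106.5] [ 3.114 -0.39  -0.021] [-0.21 -0.07 -0.12] 0.2565852644933809
```

View pics/4.png

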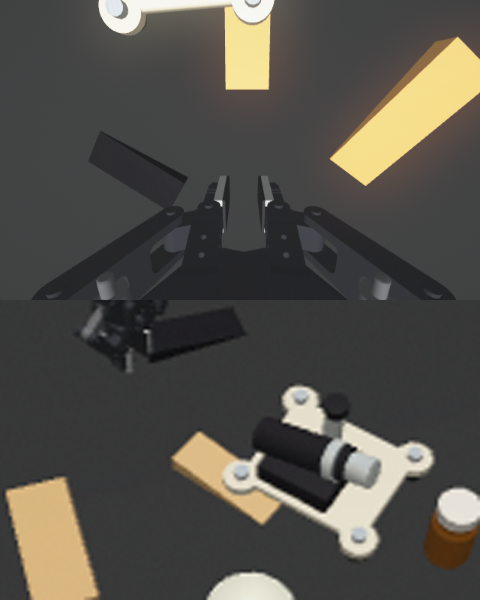

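The wedge sits under the short ear: its tail is at (225–269,89) and the short-foot screw at (253,7) in the top panel. The hand is clear. One last numeric check remains.

Run:
```python
from h import *
c=dict(np.load('w4.npz')); k=4/3
a,b=ray(c,225*k,89.5*k,18),ray(c,269*k,89.5*k,18); m=((a+b)/2)[:2]; n=(b-a)[:2]; L=np.linalg.norm(n); h=np.array([-n[1],n[0]])/L
S=ray(c,253*k,7*k,36)[:2]; print('tail',m.round(1),L.round(1),'screw',S.round(1),'foot to tail',((S-m)@h).round(1),'right',((S-m)@n/L).round(1))
d=dict(np.load('s4.npz')); f=lambda u,v,z: ray(d,250+u/3,140+(v-300)/3,z)[:2].round(1)
print('ears now',f(240,471,37),f(414,454,37),f(299,396,37),f(357,535,37))
s=r.read_camera('scene')['image'].astype(int); o=np.load('scene0.npz')['image'].astype(int)
D=np.uint8(abs(s-o).max(-1)>40); kk,l,stt,ce=cv2.connectedComponentsWithStats(D)
print([(stt[i].tolist()) for i in range(1,kk) if stt[i,4]>15])
st()
```

```text
tail [505.8 -31.7] 47.1 screw [528.2  35.7] foot to tail 70.9 right 4.9
ears now [527.4  42.3] [435.2 202.7] [409.9  63.7] [553.9 180.3]
[[202, 0, 46, 29, 676], [265, 0, 41, 26, 503], [304, 0, 21, 11, 144], [341, 0, 46, 43, 1141], [388, 0, 40, 40, 1208], [291, 16, 27, 24, 329], [396, 39, 28, 30, 648], [266, 54, 20, 13, 37], [290, 85, 12, 13, 70], [278, 143, 6, 9, 23], [281, 166, 90, 60, 1221], [369, 182, 25, 8, 34], [371, 193, 6, 10, 34], [373, 192, 22, 32, 77]]
13.15 [485.9 -96.8 106.3] [ 3.114 -0.389 -0.022] [-0.09  0.24  0.56] 0.2495453935081681
```

```bash
python3 -c "
from h import *
print(r.close_job()); st()"
```

```text
the job is handed in; nothing more can be done
None
the job is handed in; nothing more can be done
```

The wedge is under the short foot, the plate is level to within what I could measure, and the job is handed in. The hand-in gives no verdict. I pushed the small wooden wedge's tail with two slightly open fingers, turning it about 9° to line up with the foot. I stopped when the push force rose from about 3 N to about 7 N, then backed the hand off and raised it clear.

What the last checks showed:
- **Level:** depth fits gave a plate tilt of about 0.001 rad from the side camera and −0.006 rad from the scene camera. Both are inside the 0.02 limit.
- **Opposite foot:** I did not measure its load. I take it to be bearing on the bench from the rise in push force and the level plate.
- **Foot position on the wedge:** the views disagree a little, putting the foot about 43 mm (scene) or 49 mm (wrist) from the thin end. Either way it is past the 40 mm point and short of 55 mm, which would be too far.
- **Instrument shift:** it moved about 1–5 mm, against a limit of 25 mm.
- **Other things:** comparing scene images before and after showed nothing clearly on the bottle, dish, screwdriver or carton. The one changed patch near the bottle I put down to the instrument's ear beside it.
- **Hand:** it was about 106 mm above the bench with no contact force beyond sensor noise. The last clock reading was about 13 s.

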